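# Snap the loose hotplate dial home with the press

### The job

One of the two control dials of the hotplate is only resting in its socket and stands proud. Take the wooden press from the cork mat, set its cup squarely over that dial and push straight down until the dial clicks fully home, then keep pushing with about 18 N for one second, never letting the push exceed 35 N and never letting the dial lean over. Do not touch the dials with the gripper, leave the other dial and the pan, mug and jar alone, and finally stand the press upright on the cork mat again and let go.

Things in the scene. Friction and masses are not known exactly. Their poses are not given: they have to be found in the camera images.
- press: Beech hand press, 76 mm tall, about 0.18 kg. Below, a round cup: 59 mm outside diameter, 20 mm high, with a recess open downward, 47 mm wide and 8 mm deep (its flat face does the pushing). Above, a square grip post 28 x 28 mm from 20 to 76 mm over the rim, sides along the body's x and y. Origin: centre of the rim's underside; z up. Starts standing on the cork mat.
- dial: The loose dial: black plastic, 40 mm diameter, flat top 18 mm above its underside, about 0.04 kg; below it a snap stem 19 mm long, 22 mm across its bulge. Origin: centre of the underside of its round head; z up. Starts upright, about 12 mm proud, its stem resting on the sprung detents of a socket.
- other_dial: The same dial, already home in the other socket and fixed: 18 mm high above the strip. Origin as for the loose dial.
- hotplate: White two-ring hotplate, fixed, 280 mm (its x) by 460 mm (its y), casing top 55 mm high, rings to 67 mm. Along its near (-x) edge runs a control strip 60 mm by 300 mm whose top is 79 mm high and has the two sockets. Origin: centre of its footprint on the worktop.
- socket_a (a point): Centre of the mouth of one socket, at the strip's top, hotplate x -105, y -90 mm; hole 25 mm wide, 21 mm deep. The loose dial is in either. Pushed, it resists with up to 9 to 15 N, clicks at about 6 mm proud and is pulled in until its underside rests solid on a hard rubber seal, unmeasured, anywhere from 0.5 to 4.5 mm above the strip; then the push rises about 17 N per mm.
- socket_b (a point): Centre of the mouth of the other socket, at the hotplate's x -105, y +90 mm.
- mat: Cork mat 150 x 150 x 6 mm, fixed on the worktop. Origin: centre of its underside (its top is 6 mm higher).
- pan: Open steel pan, 150 mm diameter, 75 mm high, two side handles, on one ring of the hotplate. Bystander. Origin: centre of its underside.
- mug: White mug, 80 mm diameter, 92 mm high, handle on its +y side. Bystander. Origin: centre of its underside.
- jar: Glass jar with a steel cap, 60 mm diameter, 100 mm high. Bystander. Origin: centre of its underside.
Not all that is in view belongs to the job. Several things have the shape of the press; the one meant has the colours described above. There is more than one size of the mat; the job needs the larger.

How it is judged (in metres and radians):
On the way, in this order (a step that is already met when the one before it is completed fails the run):
1. the press stands squarely on the proud dial and pushes it (contact force between press and dial above 2 N and angle between press's own z axis and vertical below 0.1 rad and z of dial in the frame of socket_a above 0.007 m), for 0.1 s.
2. the dial is home and the press keeps pushing it with 12 to 25 N for 0.7 s ((horizontal distance between dial and socket_a below 0.003 m or horizontal distance between dial and socket_b below 0.003 m) and z of dial in the frame of socket_a below 0.0055 m and angle between dial's own z axis and vertical below 0.06 rad and contact force between press and dial between 12 and 25 N), for 0.7 s.
At the end, for the whole second after the job is handed in: The loose dial is home in its socket (underside within 5.5 mm of the strip, on its seal, within 3 mm of the socket's axis, tilt under 0.06 rad); the press stands upright (tilt under 0.08 rad) and still on the cork mat, its axis within 65 mm of the mat's centre, released ((horizontal distance between dial and socket_a below 0.003 m or horizontal distance between dial and socket_b below 0.003 m) and z of dial in the frame of socket_a below 0.0055 m and angle between dial's own z axis and vertical below 0.06 rad and horizontal distance between press and mat below 0.065 m and height (world z) of press below 0.01 m and angle between press's own z axis and vertical below 0.08 rad and linear speed of each of press, dial below 0.02 m/s and contact force between the fingers and press below 0.1 N); the robot touches nothing.
It fails at once if the press pushes the dial with more than 35 N (contact force between press and dial above 35 N).
It fails at once if the gripper or arm touches the loose dial (contact force between any of the fingers, the arm and dial above 0.5 N).
It fails at once if the dial leans over by more than 0.25 rad (angle between dial's own z axis and vertical above 0.25 rad).
It fails at once if the other dial is pushed or touched (contact force between any of press, the arm, the fingers and other_dial above 2 N).
It fails at once if the pan, mug or jar is moved by more than 20 mm (distance of any of pan, mug, jar from where it was at the start of the episode above 0.02 m).
It also fails if it takes over 67 s, if anything falls off the work surface, if the arm or the gripper's body presses on something with over 40 N, if the wrist force passes 120 N, or if a joint passes its speed limit or range.

### The arm

A 7-joint arm with a two-finger parallel gripper is mounted at the origin on the work surface. World frame = base frame: x ahead of the robot, y to its left, z up, the work surface at z = 0. Lengths are in m, angles in degrees, forces in N, time in s.
With the tool pointing down it reaches from about 0.4 to 0.875 m from the base axis. Payload 19.3 kg.
Tool frame: the origin (TCP) lies on the centre line of the jaws, within the pads' length; the fingertips stand 25 mm ahead of it and the grasp point (between the pads) lies 6 mm ahead of it; z points along the fingers, y is the line along which they close (so a half turn about z gives the same grasp; the last joint's range is limited). The gripper opens to 85 mm and grips with 20 to 120 N. Pads are 22 mm wide; open, the fingers measure 114 mm over their backs; the gripper's body (76 mm by 85 mm) begins 54 mm behind the grasp point. The pads swing forward as they close: fully open they stand 13 mm farther back than shut.
Start: joints at [66.108, 29.874, -2.08, 91.645, 1.215, 58.505, -6.463], TCP at [0.212, -0.588, 0.256] pointing down, gripper open.
Joint ranges: [-166.77, 166.77], [-17.47, 122.26], [-85.68, 81.53], [9.62, 139.38], [-72.42, 252.41], [9.2, 110.78], [-144.41, 144.41]. Speed limits (degrees/s): [108.29, 108.29, 136.94, 136.94, 172.46, 172.46, 172.46].

### API

Orientations are given as a 3x3 rotation matrix whose columns are the frame's x, y, z axes.
In Python, from bench import move_ptp, move_linear, movej, ungrasp, clamp, pause, inverse_kinematics, capture, get_calibration, PlanningError, finish_job, get_t, get_joints, get_joint_vel, get_joint_efforts, get_tool_pos, get_orientation, get_ft_force, get_moment, get_grip_width, get_finger_force gives the robot as it stands. Calls block until the motion is done:
- move_ptp(position, orientation): joint-space move of the TCP to a pose.
- move_linear(position, orientation=None, rate=0.15, max_force=None): straight line of the TCP; orientation=None keeps the orientation; rate is the mean speed in m/s. With max_force (N) it stops when the force on the tool has changed by that much, and returns True; else False.
- movej(angles): joint-space move.
- ungrasp() and clamp(): open the fingers fully, or close them until they stop; the grip force is fixed at half the most.
- pause(seconds).
- inverse_kinematics(position, orientation): joint angles nearest the present ones, or None.
- capture(name): name is "scene" or "top" or "wrist"; returns the picture (480x640x3 uint8, red, green, blue); there is no depth.
- get_calibration(name): a dict with "mtx" (3x3 intrinsics, pixels), "k1" (the pictures are not rectified: a ray, as slopes to the right and down, at radius r is drawn at 1 + k1 r^2 times it, then the intrinsics apply), "rvec" (rotation vector, rad) and "tvec" (3), from world to camera coordinates, as OpenCV has them. Camera axes: x right, y down, z forward; pixel columns grow to the right and rows downward; lengths in m; the calibration is good to about 2 mm. A picture is of the moment at which its call begins: read the wrist's pose just before it. get_calibration takes no time and is no camera call; for the wrist camera it gives the pose at the moment of the call.
A pose or a line that the arm cannot do raises PlanningError and nothing moves.
- finish_job(): hands the job in; it is judged then, once.
Readings, each from a call of its own:
- get_t(): time.
- get_joints(): joint angles.
- get_joint_vel(): joint speeds.
- get_joint_efforts(): joint torques, N m.
- get_tool_pos(): TCP position.
- get_orientation(): TCP orientation.
- get_ft_force(): force on the tool from outside, world axes, zero at the start.
- get_moment(): the same for the moment, N m.
- get_grip_width(): finger opening in m.
- get_finger_force(): force on a finger pad.
Only numpy, scipy, OpenCV 4.12 (cv2) and the standard library are available. Lean on these libraries where they do the work, as an engineer would, in place of code of your own. Each camera call takes 0.05 s, during which the arm holds its last target. There are 200 camera calls.

## Working session

There is one attempt and no reset: what is moved stays moved. The work goes in short steps, each a Python script; the robot and the scene stay as the last script left them, time stands still between calls to the robot, and variables do not carry over. Pictures are saved under pics/ and viewed, at most 10 in all, crops included, and the job is handed in when it is done.

```bash
mkdir -p pics; python3 - <<'E'
from bench import *
import cv2
for n in ("scene","top"):
    cv2.imwrite(f"pics/{n}0.png",capture(n)[:,:,::-1])
    print(n,get_calibration(n))
print(get_t(),get_tool_pos(),get_ft_force(),get_grip_width(),get_orientation())
E
```

```text
scene {'mtx': array([[451.65388563,   0.        , 327.48337651],
       [  0.        , 451.65388563, 238.8686062 ],
       [  0.        ,   0.        ,   1.        ]]), 'k1': -0.05822363146876529, 'rvec': array([ 1.71784172,  1.57517376, -0.83162002]), 'tvec': array([ 0.0081539 , -0.22330038,  1.49736765])}
top {'mtx': array([[481.0826231 ,   0.        , 328.79622433],
       [  0.        , 481.0826231 , 233.4122974 ],
       [  0.        ,   0.        ,   1.        ]]), 'k1': -0.021510963393815124, 'rvec': array([ 2.20769861, -2.145499  ,  0.05291458]), 'tvec': array([-0.03146554,  0.50912186,  1.25788263])}
0.1 [ 0.21233229 -0.58754016  0.25579079] [-0.20037852  0.95174745 -0.14397766] 0.08558747190051813 [[ 9.40470483e-01  3.39875141e-01 -3.99454950e-04]
 [ 3.39875371e-01 -9.40470020e-01  9.35012832e-04]
 [-5.78877867e-05 -1.01511687e-03 -9.99999483e-01]]
```

View pics/scene0.png

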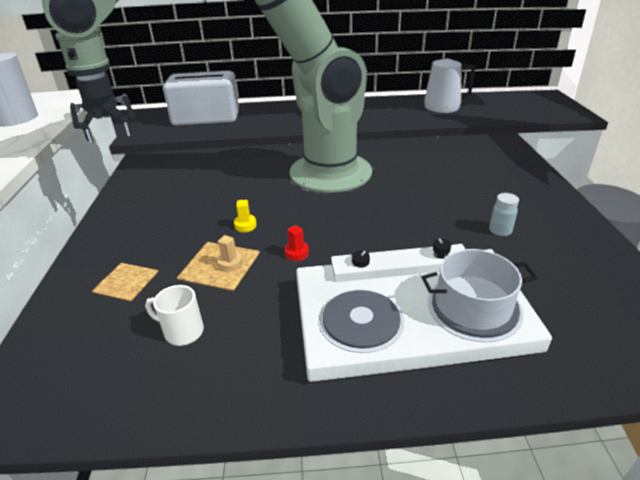

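View pics/top0.png

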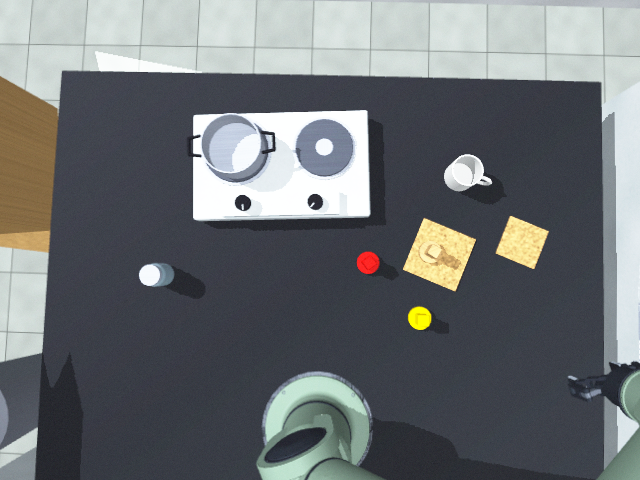

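Top view: the press candidates are beech at (432,253) on the larger mat (439,254), red at (368,263) and yellow at (419,318). The decoy mat is at (522,242). I choose beech. The dials are at (243,202) and (316,202) in top, and at (441,247) and (361,258) in scene.

```bash
cat > h.py <<'E'
from bench import *
import cv2, numpy as np
def cam(c):
    R=cv2.Rodrigues(np.array(c['rvec']))[0]; return R,np.array(c['tvec']),np.array(c['mtx'])
def ray(c,uv):
    R,t,K=cam(c); d=(np.array(uv,float)-K[:2,2])/K[0,0]; p=d.copy()
    for _ in range(20): p=d/(1+c['k1']*(p@p))
    return -R.T@t, R.T@np.array([p[0],p[1],1.])
def onz(c,uv,z):
    o,d=ray(c,uv); return o+d*(z-o[2])/d[2]
def tri(c1,u1,c2,u2):
    (o1,d1),(o2,d2)=ray(c1,u1),ray(c2,u2)
    s=np.linalg.lstsq(np.c_[d1,-d2],o2-o1,rcond=None)[0]
    a,b=o1+d1*s[0],o2+d2*s[1]; return (a+b)/2,np.linalg.norm(a-b)
def proj(c,P):
    R,t,K=cam(c); q=R@np.array(P)+t; p=q[:2]/q[2]
    return p*(1+c['k1']*(p@p))*K[0,0]+K[:2,2]
def blobs(m,amin=20):
    n,l,s,ce=cv2.connectedComponentsWithStats(m.astype(np.uint8)); 
    return [(s[i,4],ce[i],s[i,:4],l==i) for i in range(1,n) if s[i,4]>=amin]
E
python3 - <<'E'
from h import *
S,T=[cv2.imread(f"pics/{n}0.png")[:,:,::-1].astype(int) for n in("scene","top")]
cs,ct=get_calibration("scene"),get_calibration("top")
hsv=cv2.cvtColor(T.astype(np.uint8),cv2.COLOR_RGB2HSV)
m=(hsv[...,0]>10)&(hsv[...,0]<26)&(hsv[...,1]>50)&(hsv[...,2]>110)
m[:,:350]=0
for a,c,b,l in blobs(m,150):
    r=cv2.minAreaRect(np.argwhere(l)[:,::-1].astype(np.float32)); 
    print("woody",a,c,r,onz(ct,r[0],.006), [onz(ct,p,.006).round(3) for p in cv2.boxPoints(r)])
# hotplate casing (top z .055)
w=(T.min(2)>190); w[:,:180]=0;w[:, 400:]=0;w[:100]=0;w[240:]=0
b=max(blobs(w,500),key=lambda q:q[0]); r=cv2.minAreaRect(np.argwhere(b[3])[:,::-1].astype(np.float32)); print("plate",r,[onz(ct,p,.055).round(3) for p in cv2.boxPoints(r)])
def dial(I,x,y):
    k=I[y-22:y+22,x-22:x+22].max(2)<70
    q=max(blobs(k),key=lambda q:q[0]); return q[0],q[1]+[x-22,y-22],q[2]
for t,s in(((243,202),(441,247)),((316,202),(361,258))):
    A,B=dial(T,*t),dial(S,*s); print(A,B,tri(ct,A[1],cs,B[1]))
z=lambda I,x0,y0,w,h,f:cv2.resize(I[y0:y0+h,x0:x0+w].astype(np.uint8),(w*f,h*f),interpolation=cv2.INTER_CUBIC)
img=np.vstack([z(S,330,225,140,60,5),np.hstack([z(S,180,190,140,60*1,5)])])
cv2.imwrite("pics/crop.png",np.ascontiguousarray(img[:600,:,::-1]))
E
```

```text
woody 1609 [521.97824736 242.14232443] ((521.586181640625, 242.03448486328125), (42.70992660522461, 41.224365234375), 21.801406860351562) [ 0.50192147 -0.52998582  0.006     ] [array([ 0.47 , -0.457,  0.006]), array([ 0.573, -0.497,  0.006]), array([ 0.534, -0.603,  0.006]), array([ 0.431, -0.562,  0.006])]
woody 2875 [439.33530435 254.29947826] ((439.2055969238281, 254.14349365234375), (57.49321746826172, 56.78611373901367), 22.38013458251953) [ 0.46357259 -0.31164288  0.006     ] [array([ 0.42 , -0.213,  0.006]), array([ 0.562, -0.268,  0.006]), array([ 0.507, -0.41 ,  0.006]), array([ 0.366, -0.355,  0.006])]
plate ((279.97650146484375, 164.62460327148438), (105.61223602294922, 176.27096557617188), 88.70783233642578) [array([0.813, 0.356, 0.055]), array([ 0.834, -0.108,  0.055]), array([ 0.557, -0.121,  0.055]), array([0.534, 0.336, 0.055])]
(np.int32(162), array([242.62345679, 201.7962963 ]), array([14, 15, 16, 15], dtype=int32)) (np.int32(1031), array([439.96896217, 237.02327837]), array([ 0,  0, 44, 33], dtype=int32)) (array([0.57401936, 0.1940281 , 0.1259096 ]), np.float64(0.0005372341862388284))
(np.int32(217), array([315.78341014, 221.02764977]), array([ 0, 39, 44,  5], dtype=int32)) (np.int32(919), array([359.67247008, 247.0968444 ]), array([ 0,  0, 44, 31], dtype=int32)) (array([0.53613742, 0.02069071, 0.08410296]), np.float64(0.010729606215565563))
```

View pics/crop.png

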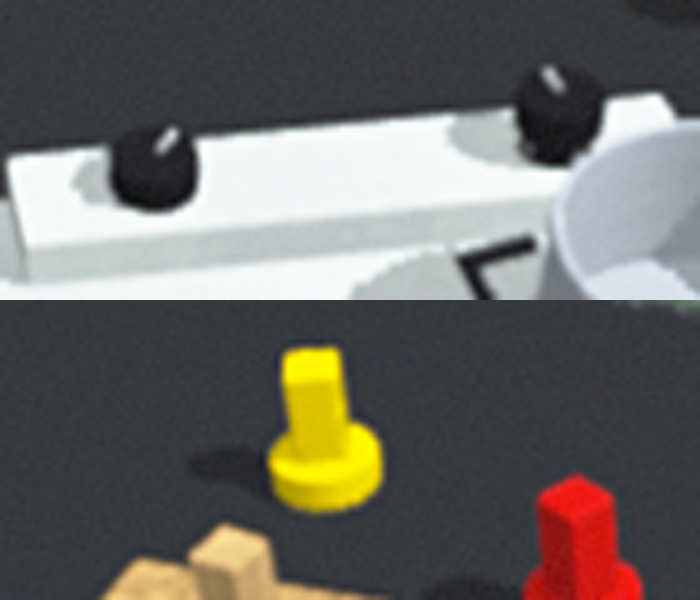

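The crop confirms the beech press. The proud dial is at scene (441,247) / top (243,202): its stem shows under the head, so it is socket_b. Next I'll take wrist views over both.

```bash
cat >> h.py <<'E'
def ori(yaw):
    c,s=np.cos(np.radians(yaw)),np.sin(np.radians(yaw))
    return np.array([[c,s,0],[s,-c,0],[0,0,-1.]])
E
python3 - <<'E'
from h import *
ct=get_calibration("top")
print("dial0",onz(ct,(242.6,201.8),.109),"press0",onz(ct,(432,253),.04))
def look(p,yaw,n):
    move_ptp(p,ori(yaw)); pause(.3)
    c=get_calibration("wrist"); I=capture("wrist"); cv2.imwrite(f"pics/{n}.png",I[:,:,::-1]); np.save(f"pics/{n}.npy",c,allow_pickle=True)
    R,t,K=cam(c); print(n,get_t(),get_tool_pos(),"cam",-R.T@t,K[0,0],c['k1'])
look([.46,-.30,.30],20,"wp")
look([.55,.19,.32],3,"wd")
E
```

```text
dial0 [0.57614619 0.19726842 0.109     ] press0 [ 0.46492257 -0.28589701  0.04      ]
wp 1.875 [ 0.4598088  -0.30035343  0.29990985] cam [ 0.53818028 -0.27146519  0.41646894] 425.42869895945796 0.0022971818755845134
wd 4.0333 [0.55009787 0.18974279 0.32001218] cam [0.63350229 0.1941632  0.4365872 ] 425.42869895945796 0.0022971818755845134
```

```bash
python3 -c "
import cv2,numpy as np
a=[cv2.resize(cv2.imread(f'pics/{n}.png'),(400,300),interpolation=cv2.INTER_AREA) for n in('wp','wd')]
cv2.imwrite('pics/w2.png',np.hstack(a))"
```

```text
(no output)
```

View pics/w2.png

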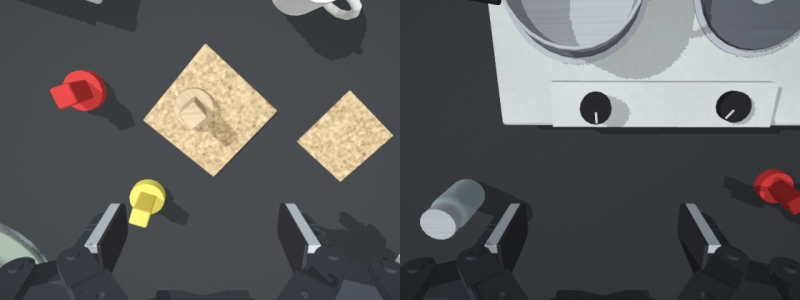

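The wrist views show the press at full-scale pixel (309,171) on the large mat and the loose dial at (312,171). I'll now put the camera straight above each, at two opposite yaws, to cancel camera offset.

```bash
python3 - <<'E'
from h import *
def look(xy,h,yaw,n,z):
    # camera offset in tool frame ~ (.0835,0); camera .1166 above tcp
    p=np.array([xy[0],xy[1],h])-.0835*ori(yaw)[:,0]
    move_ptp(p,ori(yaw)); pause(.3)
    c=get_calibration("wrist"); I=capture("wrist"); cv2.imwrite(f"pics/{n}.png",I[:,:,::-1]); np.save(f"pics/{n}.npy",c,allow_pickle=True)
    print(n,get_t(),get_tool_pos(),get_joints()[6],proj(c,[*xy,z]))
for yaw in (3,-177,93,-87):
    try: look((.576,.197),.25,yaw,f"d{yaw}",.109)
    except PlanningError as e: print(yaw,e)
for yaw in (20,-160,-70):
    try: look((.463,-.287),.22,yaw,f"p{yaw}",.03)
    except PlanningError as e: print(yaw,e)
E
ls pics/*.npy
python3 - <<'E'
import sys; sys.path.insert(0,'.')
from h import *
import glob
for f in glob.glob('pics/d*.npy'):
    c=np.load(f,allow_pickle=True).item(); I=cv2.imread(f[:-3]+'png')
    u=proj(c,[.576,.197,.109])
    k=I.max(2)<75
    for a,ce,b,l in blobs(k,300):
        if np.linalg.norm(ce-u)<60:
            cc,r=cv2.minEnclosingCircle(np.argwhere(l)[:,::-1].astype(np.float32))
            print(f,a,ce,b,cc,r,onz(c,cc,.109))
E
```

```text
d3 4.8333 [0.49301756 0.19265415 0.25027981] -123.64722635965212 [324.16373712  94.55060083]
d-177 7.6583 [0.6593678  0.20140901 0.25003233] 36.72012345477547 [323.45732374  97.05644107]
d93 9.3417 [0.58037054 0.11374804 0.24992083] -45.07089675087225 [325.66035311  95.82944304]
d-87 12.1667 [0.57163711 0.28034744 0.24999849] 115.11834530203782 [322.10496673  94.97815582]
p20 14.8417 [ 0.38459789 -0.31549162  0.21994334] -10.161355459870883 [324.71420885  93.58624703]
p-160 17.3417 [ 0.54143941 -0.25845098  0.22000068] 127.77286184216071 [323.15104267  96.34945005]
p-70 21.05 [ 0.43444168 -0.20853935  0.21999638] -93.56424320473258 [322.46864016  94.21543288]
pics/d-177.npy
pics/d-87.npy
pics/d3.npy
pics/d93.npy
pics/p-160.npy
pics/p-70.npy
pics/p20.npy
pics/wd.npy
pics/wp.npy
pics/d3.npy 3576 [319.31739374  96.21196868] [286  62  68  71] (318.76422119140625, 97.17079162597656) 35.397029876708984 [0.57441639 0.20002357 0.109     ]
pics/d-177.npy 3670 [328.47711172  93.51416894] [295  57  68  73] (328.3960266113281, 92.8836669921875) 36.15203094482422 [0.57359435 0.19970172 0.109     ]
pics/d-87.npy 3560 [324.51235955  99.30365169] [292  64  68  72] (324.9037780761719, 99.47156524658203) 35.5903205871582 [0.57426912 0.19935349 0.109     ]
pics/d93.npy 3652 [323.35186199  89.56270537] [289  54  68  73] (322.6348571777344, 89.92118835449219) 36.10472869873047 [0.57410236 0.20009158 0.109     ]
```

The dial is at (0.5741, 0.1998), with the four views agreeing within 0.5 mm. Now the press post.

```bash
python3 - <<'E'
from h import *
out=[]
for y in (20,-160):
    c=np.load(f'pics/p{y}.npy',allow_pickle=True).item(); I=cv2.imread(f'pics/p{y}.png')
    u=proj(c,[.463,-.287,.03]).astype(int); x0,y0=u[0]-75,max(u[1]-95,0)
    print(y,x0,y0); out.append(cv2.resize(I[y0:y0+190,x0:x0+150],(400,506),interpolation=cv2.INTER_CUBIC))
cv2.imwrite('pics/pc.png',np.hstack(out))
E
```

```text
20 249 0
-160 248 1
```

View pics/pc.png

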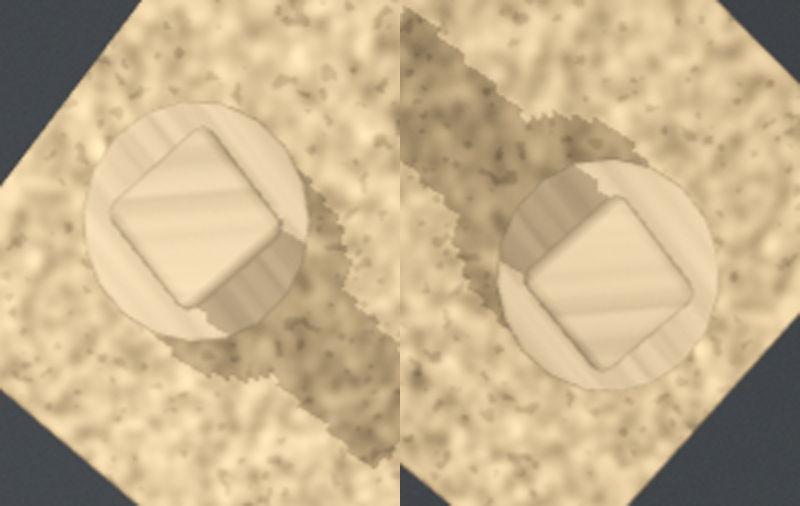

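The post's top corners in the left crop are (203,127), (281,226), (188,307), (111,210). In the right crop they are (220,197), (293,290), (205,371), (127,282).

```bash
python3 - <<'E'
from h import *
s=np.array([2.667,2.663])
for y,o,q in((20,(249,0),[(203,127),(281,226),(188,307),(111,210)]),(-160,(248,1),[(220,197),(293,290),(205,371),(127,282)])):
    c=np.load(f'pics/p{y}.npy',allow_pickle=True).item()
    P=np.array([onz(c,np.array(p)/s+o,.082)[:2] for p in q]); e=np.roll(P,-1,0)-P
    print(P.mean(0),np.linalg.norm(e,axis=1),np.degrees(np.arctan2(e[:,1],e[:,0]))%90)
    cc={20:((196,221)),-160:(208,275)}[y]
    print("cup",onz(c,np.array(cc)/s+o,.026)[:2])
c=[np.load(f'pics/p{y}.npy',allow_pickle=True).item() for y in(20,-160)]
print(get_joints())
j=None
for yaw in (-70,20,-25): 
  for dy in(0,):
    pass
for a in range(-180,180,15):
    q=inverse_kinematics([.463,-.287,.075],ori(a)); r=inverse_kinematics([.5741,.1998,.19],ori(a))
    print(a,None if q is None else round(q[6]),None if r is None else round(r[6]))
E
```

```text
[ 0.46827405 -0.28357864] [0.0251862  0.02558106 0.0253088  0.02500046] [60.80975219 59.90922011 59.4902547  59.62266941]
cup [ 0.46890984 -0.28322679]
[ 0.46802004 -0.28261987] [0.02439468 0.02540913 0.0250501  0.02610224] [60.24899923 62.0701903  61.86273326 60.60465489]
cup [ 0.46724542 -0.28336341]
[-27.90726431  40.01381001  70.59589503 116.89012521 -45.96151361
  57.52855551 -93.5642432 ]
-180 62 36
-165 77 45
-150 92 54
-135 -137 69
-120 -124 84
-105 -111 99
-90 -98 114
-75 -86 -141
-60 -74 -129
-45 -62 -116
-30 -50 -104
-15 -38 -91
0 -26 -79
15 -14 -66
30 -3 -53
45 9 -40
60 20 -29
75 31 -18
90 43 -7
105 54 5
120 21 -3
135 28 5
150 37 13
165 47 21
```

```bash
python3 - <<'E'
from h import *
O=ori(-29.4); p=[.4681,-.2831]
move_ptp([*p,.15],O); move_linear([*p,.060],rate=.08); clamp(); pause(.2)
print(get_t(),get_tool_pos(),get_grip_width(),get_finger_force(),get_ft_force())
move_linear([*p,.25],rate=.15); 
print(get_t(),get_grip_width(),get_ft_force())
move_ptp([.5741,.1998,.22],ori(0)); pause(.3)
print(get_t(),get_tool_pos(),get_ft_force(),get_grip_width())
for n in("scene","top"): cv2.imwrite(f"pics/{n}1.png",capture(n)[:,:,::-1])
S=cv2.imread("pics/scene1.png"); cv2.imwrite("pics/s1c.png",cv2.resize(S[150:300,350:550],(800,600),interpolation=cv2.INTER_CUBIC))
E
```

```text
23.8 [ 0.46812886 -0.28313575  0.06023076] 0.027431043651330457 58.97944450378418 [-0.75971684  0.57873833  5.86708152]
25.2167 0.027231799838141498 [-0.20328389  0.31621834 -2.19895767]
27.3167 [0.57422489 0.19935989 0.2200569 ] [-0.5788852  -0.04919839 -1.36191266] 0.027750892913056463
```

View pics/s1c.png

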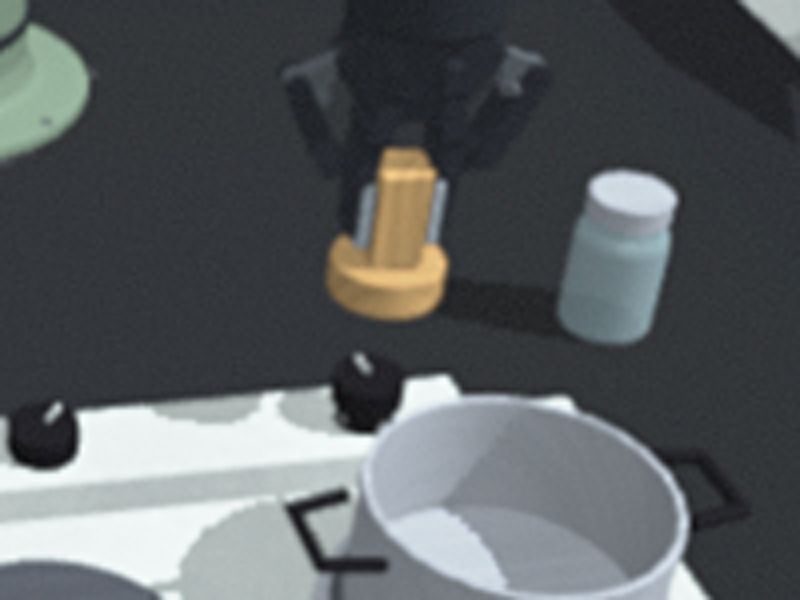

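The press is held upright and level over the dial. I'll touch down gently.

```bash
cat >> h.py <<'E'
def fz(n=6):
    v=[]
    for _ in range(n): v.append(get_ft_force()[2]); pause(.01)
    return float(np.mean(v))
E
python3 - <<'E'
from h import *
x=[.5741,.1998]; O=ori(0)
move_linear([*x,.164],O,rate=.08); pause(.2)
b=fz(10); print("base",b,get_tool_pos(),get_t())
hit=move_linear([*x,.146],O,rate=.012,max_force=4.5)
pause(.15); print(hit,get_t(),get_tool_pos(),fz()-b,get_ft_force(),get_moment())
E
```

```text
base -1.260461956997093 [0.57418563 0.19988193 0.16428024] 28.55
True 29.5583 [0.57374591 0.19976594 0.15415631] 0.4125266315606906 [ 0.31921972  1.11374562 -0.96116902] [ 0.00286385 -0.06660551  0.01499465]
```

```bash
python3 - <<'E'
from h import *
x=[.5741,.1998]; O=ori(0); b=-1.3
z=.1540
for i in range(8):
    z-=.0004; move_linear([*x,z],O,rate=.02); f=fz(4)-b
    print(round(z,4),round(get_tool_pos()[2],5),round(f,2),round(get_t(),2))
    if f>3.5: break
pause(.2); print(fz()-b,get_tool_pos(),get_ft_force(),get_t())
E
```

```text
0.1536 0.15357 1.27 29.89
0.1532 0.15327 5.04 30.18
5.322583145142628 [0.5741686  0.19981172 0.15326377] [-0.60656837 -0.07102271  4.18638237] 30.425
```

```bash
python3 - <<'E'
from h import *
x=[.5741,.1998]; O=ori(0); b=-1.3
z=.1532; f=5; clicked=False
while z>.1405:
    z-=.0006 if (z>.1485 or f<3) else .0003
    move_linear([*x,z],O,rate=.02); f=fz(3)-b
    if f<4: clicked=True
    print(round(z,4),round(get_tool_pos()[2],5),round(f,1),round(get_t(),2))
    if f>(12 if clicked else 18): break
E
```

```text
0.1526 0.15254 2.7 30.7
0.152 0.15195 3.9 30.98
0.1514 0.15128 2.8 31.25
0.1508 0.15073 2.9 31.52
0.1502 0.15001 -0.2 31.8
0.1496 0.14954 0.0 32.08
0.149 0.14894 0.0 32.35
0.1484 0.14837 0.3 32.62
0.1478 0.14778 0.1 32.9
0.1472 0.1472 -0.6 33.17
0.1466 0.14658 0.1 33.45
0.146 0.14597 -0.1 33.73
0.1454 0.14537 0.1 34.0
0.1448 0.14477 0.1 34.27
0.1442 0.14419 0.2 34.55
0.1436 0.14405 8.7 34.83
0.1433 0.14404 13.7 35.1
```

Contact came back solid at 13.7 N, but the pre-click forces looked low, so I'll check before pressing harder.

```bash
python3 - <<'E'
from h import *
print(fz()+1.3,get_ft_force(),get_moment(),get_tool_pos(),get_grip_width(),get_t())
S=capture("scene")[:,:,::-1]; cv2.imwrite("pics/scene2.png",S)
cv2.imwrite("pics/s2c.png",cv2.resize(S[180:280,340:473],(800,600),interpolation=cv2.INTER_CUBIC))
E
```

```text
13.730844900923161 [-4.29229806  0.38656935 12.4224037 ] [-0.07871311  1.02386512 -0.01305996] [0.57427249 0.19978536 0.14402916] 0.027226168626652926 35.15
```

View pics/s2c.png

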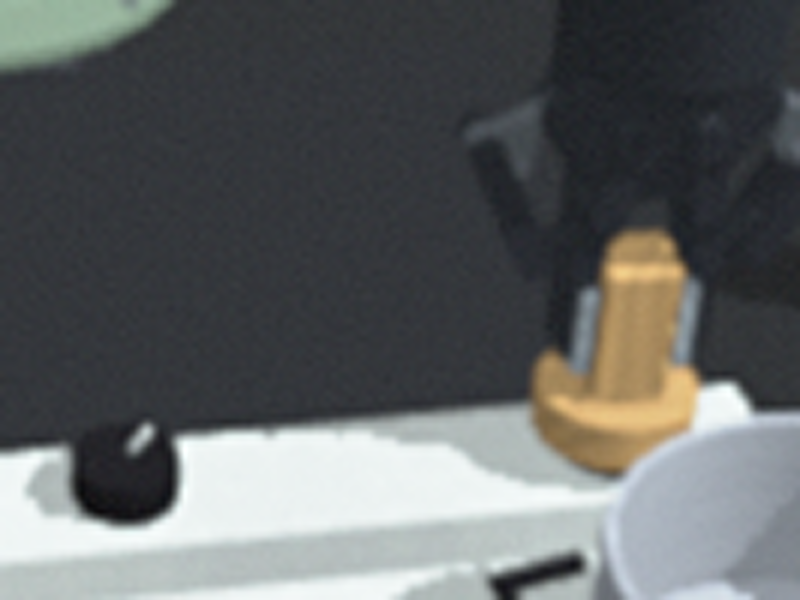

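```bash
python3 - <<'E'
from h import *
c=get_calibration("scene")
for z in (.079,.084,.090,.095):
    th=np.linspace(0,6.28,73); p=np.array([proj(c,[.5741+.0295*np.cos(t),.1998+.0295*np.sin(t),z]) for t in th])
    print(z,((p[p[:,1].argmax()]-[340,180])*6).round(),((p[:,0].min()-340)*6).round(),((p[:,0].max()-340)*6).round())
for P in ([.5741,.1998,.166],): print(((proj(c,P)-[340,180])*6).round())
S=cv2.imread("pics/scene2.png"); print(S[252:266,432:446:3].max(2))
E
```

```text
0.079 [614. 495.] 518.0 680.0
0.084 [616. 484.] 519.0 682.0
0.09 [618. 471.] 521.0 685.0
0.095 [620. 460.] 522.0 687.0
[629. 248.]
[[136 131 134 156 181]
 [133 129 137 151 168]
 [133 135 147 155 171]
 [150 138 152 157 174]
 [175 133 151 161 173]
 [188 137 133 152 172]
 [188 172 112 110 172]
 [190 190 159 107 200]
 [205 189 186 173 221]
 [238 210 206 221 216]
 [248 240 239 235 210]
 [247 244 240 230 202]
 [230 225 222 218 194]
 [206 202 204 217 192]]
```

The rim projects to about z ≈ 0.089, clear of the strip, so the face is bearing on a seated dial. I'll trim to 18 N and hold.

```bash
python3 - <<'E'
from h import *
x=[.5741,.1998]; O=ori(0); b=-1.3; z=.1433
z-=.00023; move_linear([*x,z],O,rate=.02); f=fz(5)-b; print(f,get_t())
if abs(f-18)>1.5: z-=np.clip((18-f)/17,-.3,.3)*1e-3; move_linear([*x,z],O,rate=.02); print(fz(5)-b)
for i in range(5): pause(.22); print(get_t(),(fz(3)-b),get_ft_force())
print(get_tool_pos(),get_grip_width())
E
```

```text
17.737170412670196 35.4917
35.7083 17.07501524637966 [-5.50316612 -0.30980814 15.19957495]
35.95 17.470878470272503 [-5.70216488 -0.34086868 16.04359767]
36.1917 17.4552730710099 [-4.0336687  -0.38146631 16.22085927]
36.4333 17.31935458634956 [-4.58602086 -1.14682286 16.7191075 ]
36.675 17.75065869841719 [-5.68399222 -0.78858489 15.87619388]
[0.5743108  0.1997467  0.14402225] 0.027517068929980765
```

Held at about 17.5 N for 1.2 s. I'll lift and check the dial.

```bash
python3 - <<'E'
from h import *
x=[.5741,.1998]; O=ori(0)
move_linear([*x,.165],O,rate=.05); move_linear([*x,.26],O,rate=.15)
S=capture("scene")[:,:,::-1]; cv2.imwrite("pics/scene3.png",S)
cv2.imwrite("pics/s3c.png",cv2.resize(S[120:270,340:540],(800,600),interpolation=cv2.INTER_CUBIC))
print(get_t(),get_ft_force(),get_grip_width())
E
```

```text
38.125 [-0.41272798  0.95837828 -0.7072674 ] 0.027525394010269353
```

View pics/s3c.png

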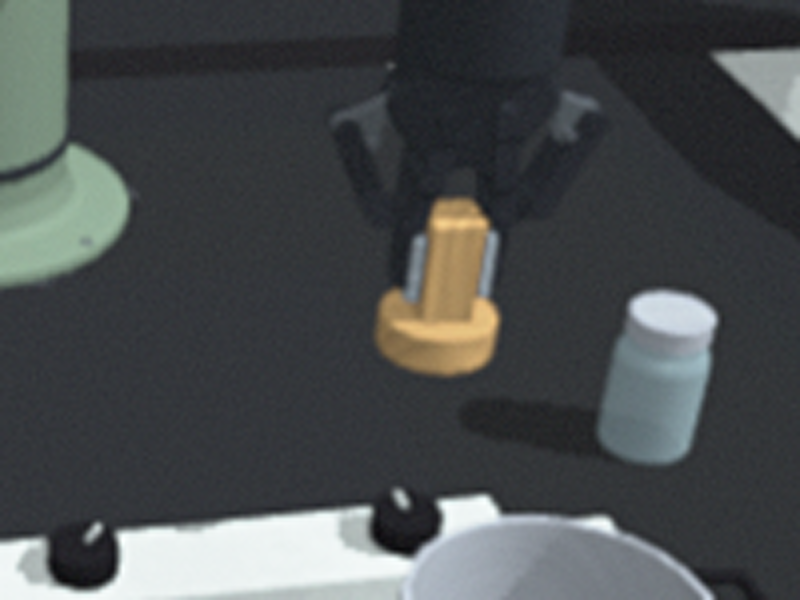

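The dial (crop (405,520)) now sits low and upright like the other, and the press is still square in the jaws. I'll return it to the mat.

```bash
python3 - <<'E'
from h import *
O=ori(-29.4); p=[.4655,-.298]
move_ptp([*p,.16],O); move_linear([*p,.068],rate=.1); pause(.2)
b=fz(); z=.066
for i in range(14):
    z-=.0007; move_linear([*p,z],O,rate=.02); f=fz(3)-b
    if f>2.5: break
print(z,f,get_t()); ungrasp(); pause(.2)
move_linear([*p,.17],O,rate=.1); pause(.2)
T=capture("top")[:,:,::-1]; S=capture("scene")[:,:,::-1]
print(get_t(),get_ft_force(),get_grip_width(),get_tool_pos())
cv2.imwrite("pics/fin.png",np.vstack([cv2.resize(S[190:310,150:310],(400,300),interpolation=cv2.INTER_CUBIC),cv2.resize(T[180:300,360:520],(400,300),interpolation=cv2.INTER_CUBIC)]))
E
```

```text
0.05969999999999998 12.567506740459336 43.8333
46.1833 [-0.94529385  1.60699198 -0.15186769] 0.08536628217949423 [ 0.4653928  -0.29803777  0.16978747]
```

View pics/fin.png

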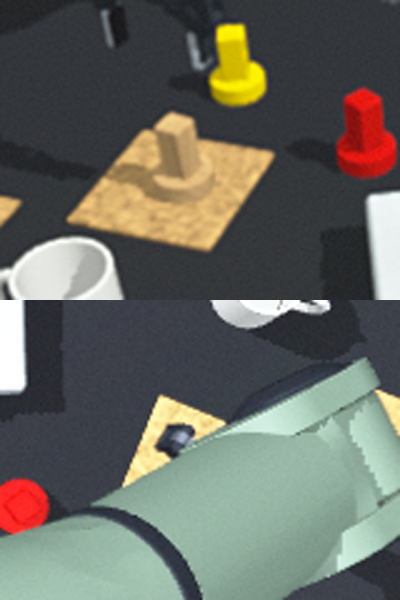

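The press stands upright near the middle of the large mat, and the gripper is clear.

```bash
python3 -c "
from bench import *
print(finish_job(),get_t())"
```

```text
the job is handed in; nothing more can be done
the job is handed in; nothing more can be done
```

The job is handed in: the loose dial (socket_b) looks fully home, I held about 17.5 N on it for 1.2 s, and the press stands upright and released on the cork mat. The verdict was not shown, and the resistance I read before the click was lower than described (about 3–5 N).

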